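Draw the balance-enclosure sash shut with the hooked rod

TASK

Shut the raised front sash of the balance enclosure with the hooked sash rod that lies on the worktop: drop the rod's hook into the pull ring on the sash's bottom rail and draw the sash gently down until its roller catches snap over and it stands fully home on the sill. Then unhook the rod and lay it flat on the worktop again. Use only the rod on the enclosure, not the gripper, never force the sash, and leave the bottles and the jar where they stand.

Things in the scene. Friction and masses are not known exactly. Their poses are not given: they have to be found in the camera images.
- enclosure: Fixed bench-top balance enclosure: white plinth 232 x 272 mm, aluminium posts, clear panes, white roof, 455 mm high; a small scale stands inside. Origin: centre of its underside. x points into it (front face at x = -112 mm), y to the left seen from the front, z up. Steel roller-catch cases stand out to x = -130 mm, 113 to 133 mm to either side, 65 to 95 mm above the worktop.
- sash (a joint): Height of the sliding front sash over its shut position, m: 0 = shut on the sill (hard stop), 0.165 = highest. Clear pane with a 28 mm high aluminium bottom rail, 222 mm wide. It is counterbalanced, stays where it is left and takes about 2 N to move. Its pane is brittle: it bears no more than 12 N.
- catch (a point): Roller of the left roller catch (another on the right), 106 mm left of the enclosure's middle. From 9 mm above shut the sash's strikers bear on these sprung rollers, which resist with up to 5 N more until 2.5 mm above shut; given up before that, the sash hangs or is pushed back; past it they snap over (the pull drops by some 2 N) and hold the sash shut.
- ring (a point): Centre of the level steel pull ring on the middle of the bottom rail: hole 13 mm wide (upright), bar 6 mm thick, 25 mm over all. At rest it is 136 mm in front of the enclosure's origin (x = -136 mm), 84 mm above the worktop plus the value of sash. Its bracket is sprung: under pull the ring sinks in it, from about 1 N up to 12.5 mm at about 7 N, then stops hard. Axes as the enclosure's.
- rod: Loose hooked sash rod, about 0.12 kg, lying on its handle's flat underside, hook end away from the robot and turned down. Black handle 110 x 18 x 32 mm (height); from its front a steel shank 8 mm thick runs along x, centre 26 mm above the underside, and at x = 140 mm turns straight down to 2 mm above the underside. Origin: centre of the handle's underside; x to the hook, z up.
- rod_grip (a point): Middle of the rod's handle, 16 mm above the rod's origin; axes as the rod's. Grip it across the 18 mm width; under load at the hook the rod may turn a little in the grip (hook end up). Mind the tall partition to the right of the worktop (y = -0.14 to -0.24 m, from x = 0.32 m on, 1.5 m high) when the arm swings in.
- rod_hook (a point): Point on the centre line of the rod's turned-down end (8 mm thick): x = 140 mm, z = 13 mm in the rod's frame, 11 mm above the end's lowest point. Fully hooked, with the shank resting on the ring, it lies 6 mm below the ring's centre. Axes as the rod's.
- reagent_bottle: Bystander: dark bottle with a blue screw cap, 52 mm wide, 106 mm high, standing to the right of the enclosure. Origin: centre of its underside.
- small_bottle: Bystander: small white bottle with a blue screw cap, 36 mm wide, 60 mm high, standing in front of the enclosure to the left. Origin: centre of its underside.
- sample_jar: Bystander: small jar with a ribbed white cap, 23 mm wide, 47 mm high, standing beside the small bottle. Origin: centre of its underside.

How it is judged (in metres and radians):
On the way, in this order (a step that is already met when the one before it is completed fails the run):
1. the rod's hook is in the pull ring while the sash is still raised (distance between rod_hook and ring below 0.01 m and value of joint sash above 0.05 m), for 0.2 s.
2. the hook, still in the ring, has drawn the sash half way down (distance between rod_hook and ring below 0.01 m and value of joint sash below 0.045 m and contact force between rod and enclosure above 0.5 N), for 0.05 s.
3. the hook, still in the ring, has drawn the sash home past the roller catches (distance between rod_hook and ring below 0.01 m and value of joint sash below 0.002 m), for 0.1 s.
At the end, for the whole second after the job is handed in: The sash is within 2 mm of fully shut and stays there by itself, held by its catches; the rod lies flat on the worktop (middle of the handle less than 25 mm and hook point less than 30 mm above it), at rest, clear of the enclosure (value of joint sash below 0.002 m and height (world z) of rod_grip between 0 and 0.025 m and height (world z) of rod_hook below 0.03 m and linear speed of rod below 0.02 m/s and contact force between rod and enclosure below 0.1 N); the robot touches nothing.
It fails at once if the rod presses on the sash or the enclosure with more than 12 N (contact force between rod and enclosure above 12 N).
It fails at once if the gripper or the arm touches the enclosure or its sash (contact force between any of the fingers, the arm and enclosure above 1 N).
It fails at once if the rod is dropped instead of laid down (contact force between the fingers and rod below 0.05 N and height (world z) of rod_grip above 0.035 m and linear speed of rod above 0.5 m/s).
It fails at once if a bystander bottle or jar is shifted by more than 20 mm or tipped over (distance of any of reagent_bottle, small_bottle, sample_jar from where it was at the start of the episode above 0.02 m or angle between any of reagent_bottle, small_bottle, sample_jar's own z axis and vertical above 0.4 rad).
It also fails if it takes over 72 s, if anything falls off the work surface, if the arm or the gripper's body presses on something with over 40 N, if the wrist force passes 120 N, or if a joint passes its speed limit or range.

ROBOT

A 6-joint arm with a two-finger parallel gripper is mounted at the origin on a cart in front of the work surface, level with it; the furniture and walls round the work are solid. World frame = base frame: x ahead of the robot, y to its left, z up, the work surface at z = 0. Lengths are in m, angles in degrees, forces in N, time in s.
With the tool pointing down it reaches from about 0.35 to 0.875 m from the base axis. Payload 4.2 kg.
Tool frame: the origin (TCP) lies midway between the tips of the shut fingers; the grasp point (between the pads) lies 19 mm behind it; z points along the fingers, y is the line along which they close (so a half turn about z gives the same grasp; the last joint's range is limited). The gripper opens to 87 mm and grips with 3 to 60 N. Pads are 19 mm wide; open, the fingers measure 117 mm over their backs; the gripper's body (75 mm by 190 mm) begins 51 mm behind the grasp point.
Start: joints at [-56.975, 22.042, 0.453, 0, -68.411, -14.817], TCP at [0.195, -0.594, 0.223] pointing down, gripper open.
Joint ranges: [-179.83, 179.83], [-69.29, 118.12], [-61.27, 80.66], [-181.25, 117.63], [-171.15, -9.14], [-177.46, 177.46]. Speed limits (degrees/s): [159.86, 159.86, 180, 180, 180, 180].

INTERFACE

Orientations are given as [roll, pitch, yaw] about the fixed x, y, z axes, in that order (R = Rz(yaw) Ry(pitch) Rx(roll)).
In Python, from workcell import env gives the robot as it stands. The module is installed in compiled form; this text tells all that it offers. Calls block until the motion is done:
- env.goto(position, orientation): joint-space move of the TCP to a pose.
- env.move_straight(position, rotation=None, rate=0.15, force_limit=None): straight line of the TCP; rotation=None keeps the orientation; rate is the mean speed in m/s. With force_limit (N) it stops when the force on the tool has changed by that much, and returns True; else False.
- env.set_joints(angles): joint-space move.
- env.gripper_to(opening, grasp_force=None): opening from 0.0 (shut) to 1.0 (fully open); grasp_force is the grip in N (None keeps the last); returns when the fingers have stopped.
- env.dwell(seconds).
- env.inverse_kinematics(position, orientation): joint angles nearest the present ones, or None.
- env.read_state(): the state.
- env.grab_frame(name): name is "scene" or "top"; returns a dict with "image" (400x640x3 uint8, blue, green, red), "fx", "fy", "cx", "cy" (pixels), "D" ([k1, k2, p1, p2, k3] as OpenCV has them; the pictures are not rectified), "position" and "orientation" of the camera in the world. Camera axes: x right, y up, looking along -z (the intrinsics and any distortion apply to the point x, -y, -z); pixel columns grow to the right and rows downward; lengths in m; the calibration is good to about 2 mm. A picture is of the moment at which its call begins. There is no depth.
A pose or a line that the arm cannot do raises env.Unreachable and nothing moves.
- env.close_job(): hands the job in; it is judged then, once.
Trained networks look in a picture, given as the dict that the camera call returned (one of the last four; its "shot" number tells which), for a name from the list of things; names that differ only in an ending like _2 or _b are one class to them, and where a whole thing is asked for, a point or a joint stands for the part that bears it (a point fixed in the world has none). Each returns a list of dicts, best first, with "score" (0 to 1); they miss things now and then, are a little off and sometimes report something else, mostly with a low value. They report only what shows in the picture. A call takes as long as a camera call.
- env.search_frame(picture, thing): "xyz" ([x, y, z] in m, in world coordinates, good to about 4 mm: the middle of the surface that is visible of it).
- env.trace(picture, thing): "mask" (400x640 bool, what is visible of it).
The state is a dict: "clock": time; "joint_positions": joint angles; "qvel": joint speeds; "joint_torque": joint torques, N m; "position": TCP position; "tool_rot": TCP orientation; "force": force on the tool from outside, world axes, zero at the start; "wrist_torque": the same for the moment, N m; "opening": opening from 0.0 (shut) to 1.0 (fully open); "finger_force": force on a finger pad.
Only numpy, scipy, OpenCV 4.12 (cv2) and the standard library are available. Lean on these libraries where they do the work, as an engineer would, in place of code of your own. Each camera call takes 0.05 s, during which the arm holds its last target. There are 200 camera calls.

## Working session

There is one attempt and no reset: what is moved stays moved. The work goes in short steps, each a Python script; the robot and the scene stay as the last script left them, time stands still between calls to the robot, and variables do not carry over. Pictures are saved under pics/ and viewed, at most 10 in all, crops included, and the job is handed in when it is done.

```bash
mkdir -p pics; python3 - <<'E'
from workcell import env
import cv2
for n in ["scene","top"]:
    p=env.grab_frame(n); cv2.imwrite(f"pics/{n}0.png",p["image"])
    print(n,p["position"],p["orientation"],p["fx"],p["cx"],p["cy"],p["D"])
    for t in ["enclosure","sash","catch","ring","rod","rod_grip","rod_hook","reagent_bottle","small_bottle","sample_jar"]:
        r=env.search_frame(p,t); print(t,[( [round(float(v),4) for v in d["xyz"]],round(d["score"],2)) for d in r[:2]])
print(env.read_state())
E
```

```text
scene [-0.31486452  0.91183352  0.55698226] [  65.33138573    0.40553756 -125.67081317] 476.9003576699645 318.8740154994874 199.379743438139 [-0.14519383  0.          0.          0.          0.        ]
enclosure [([0.6334, 0.4141, 0.2649], 0.9), ([0.7045, 0.0501, 0.056], 0.73)]
sash [([0.5998, 0.2916, 0.2366], 0.73), ([0.458, 0.1152, 0.026], 0.3)]
catch [([0.6355, 0.4156, 0.2689], 0.91), ([0.467, 0.1139, 0.0248], 0.41)]
ring [([0.4639, 0.1176, 0.0248], 0.64)]
rod [([0.4624, 0.1144, 0.0235], 0.91), ([0.5921, 0.2766, 0.2347], 0.66)]
rod_grip [([0.4661, 0.1134, 0.0261], 0.97)]
rod_hook [([0.4647, 0.1124, 0.0208], 0.7)]
reagent_bottle [([0.7068, 0.0495, 0.0564], 0.61)]
small_bottle [([0.448, 0.5963, 0.0358], 0.8)]
sample_jar [([0.3783, 0.5363, 0.0307], 0.55)]
top [0.35872998 0.29817344 0.991669  ] [ 12.19173902   0.19311971 -88.21496416] 410.3177913703132 316.6356814270837 199.58836277843548 [-0.02998869  0.          0.          0.          0.        ]
enclosure [([0.664, 0.3304, 0.454], 0.94), ([0.4784, 0.1084, 0.0311], 0.48)]
sash [([0.5986, 0.2766, 0.2361], 0.81)]
catch [([0.6586, 0.
[... 354 characters left out ...]
5], 0.52)]
{'clock': 1.1, 'joint_positions': array([-5.69758205e+01,  2.20417306e+01,  4.53093662e-01,  1.22020606e-03,
       -6.84117218e+01, -1.48159037e+01]), 'qvel': array([-0.00160061, -0.03001709, -0.04459647, -0.03515561,  0.0217475 ,
        0.04221848]), 'joint_torque': array([-4.07085954e-04, -3.90480781e+01,  1.87621647e+01,  4.22437951e+00,
        1.54352398e-02, -9.82761435e-06]), 'position': array([ 0.19530037, -0.59368449,  0.2225559 ]), 'tool_rot': array([ 1.79999943e+02, -1.18860062e-03, -1.61791275e+02]), 'force': array([0.10170352, 0.17020938, 0.76247643]), 'wrist_torque': array([ 0.05671916, -0.00925993,  0.00981968]), 'finger_force': 0.0, 'opening': 1.0012081938192499}
```

View pics/scene0.png

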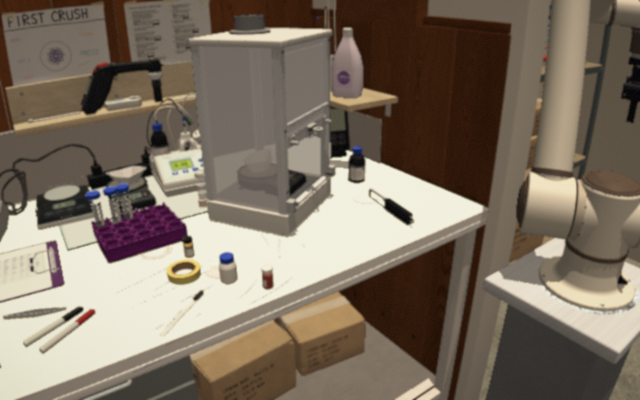

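View pics/top0.png

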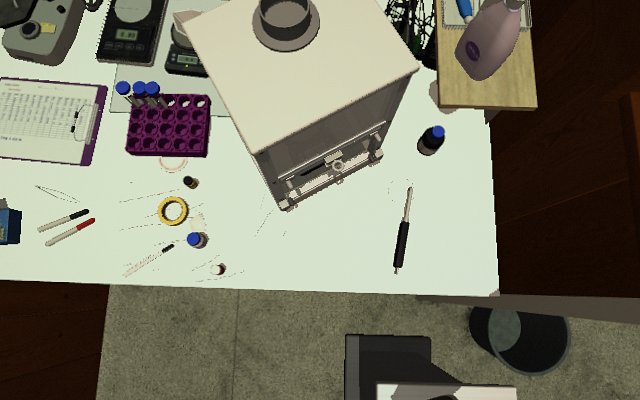

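The scene picture shows the enclosure with its raised sash (rail near (310,135)) and the rod at (370-410,190-220). In the top picture the ring is near (338,165) and the rod runs from (400,270) to (410,187). I'll look at enlarged crops.

```bash
python3 - <<'E'
import cv2
t=cv2.imread("pics/top0.png")[110:290,240:450]; cv2.imwrite("pics/tc.png",cv2.resize(t,None,fx=3.3,fy=3.3,interpolation=cv2.INTER_CUBIC))
s=cv2.imread("pics/scene0.png")[90:240,195:425]; cv2.imwrite("pics/sc.png",cv2.resize(s,None,fx=3.4,fy=3.4,interpolation=cv2.INTER_CUBIC))
E
```

```text
(no output)
```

View pics/tc.png

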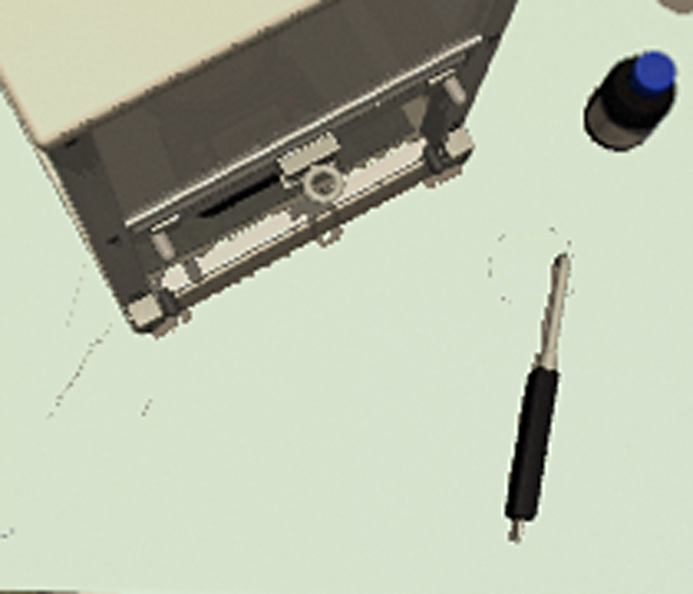

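View pics/sc.png

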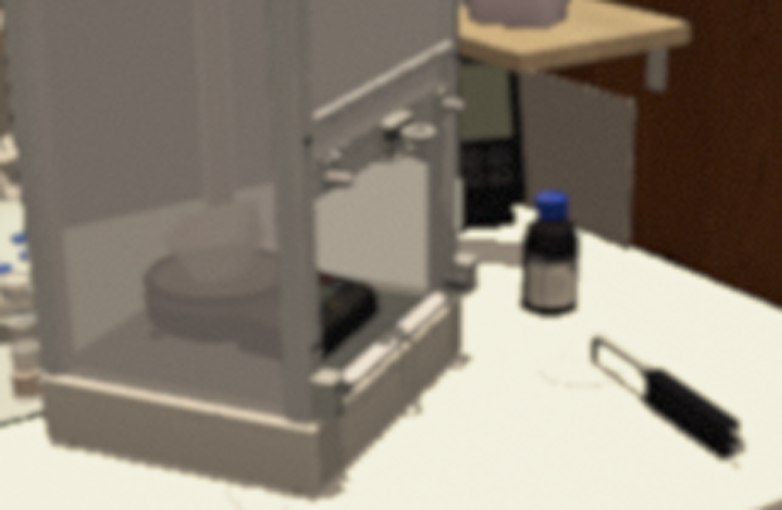

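Read from the crops:
- **Ring:** top (337.6,165.8), scene (317.6,128.5).
- **Catch cases:** visible at both ends of the sill.
- **Rod, top view:** tip (410.3,188.2), handle end (397.6,267).

Next I fit the poses.

```bash
cat > h.py <<'E'
import numpy as np, cv2
from scipy.optimize import least_squares
from scipy.spatial.transform import Rotation as Ro
def proj(p,X):
    R=Ro.from_euler("xyz",p["orientation"],degrees=True).as_matrix()
    c=(np.atleast_2d(X)-p["position"])@R*[1,-1,-1]
    K=np.array([[p["fx"],0,p["cx"]],[0,p["fy"],p["cy"]],[0,0,1]])
    return cv2.projectPoints(c,np.zeros(3),np.zeros(3),K,np.array(p["D"],float))[0][:,0]
def place(x,y,yaw,L):
    L=np.atleast_2d(np.array(L,float)); c,s=np.cos(yaw),np.sin(yaw)
    return np.c_[x+c*L[:,0]-s*L[:,1], y+s*L[:,0]+c*L[:,1], L[:,2]]
E
python3 - <<'E'
from workcell import env
from h import *
T=env.grab_frame("top"); S=env.grab_frame("scene")
tp=lambda u,v:(u/3.3+240,v/3.3+110); sp=lambda u,v:(u/3.4+195,v/3.4+90)
rt,rs=tp(322,184),sp(417,131)
f=lambda X:np.r_[proj(T,X)[0]-rt,proj(S,X)[0]-rs]
r=least_squares(f,[.55,.25,.23]); print("ring",r.x,r.fun)
# enclosure
def fe(q):
    L=[[-.121,.123,.095],[-.121,-.123,.095],[-.136,0,.084+q[3]]]
    t=proj(T,place(*q[:3],L)); s=proj(S,place(*q[:3],[[-.116,.136,0],[-.136,0,.084+q[3]]]))
    return np.r_[(t-[tp(146,306),tp(459,142),rt]).ravel(),(s-[sp(320,491),rs]).ravel()]
r=least_squares(fe,[.68,.32,.4,.14]); print("enc",r.x,np.degrees(r.x[2]),r.fun.round(1)); q=r.x
print("ring from enc",place(*q[:3],[[-.136,0,.084+q[3]]]))
def fr(q):
    t=proj(T,place(*q,[[.144,0,.026],[.055,0,.032],[-.055,0,.03]]))
    s=proj(S,place(*q,[[.140,0,.030]]))
    return np.r_[(t-[tp(562,256),tp(546,369),tp(521,519)]).ravel(),(s-sp(598,340)).ravel()]
r=least_squares(fr,[.47,.1,0]); print("rod",r.x,np.degrees(r.x[2]),r.fun.round(1))
b=r.x
m=env.trace(T,"rod"); print([(d["score"],d["mask"].sum()) for d in m])
E
```

```text
ring [0.59016301 0.26794041 0.23440864] [-0.14689105 -0.12590885  0.23930639  0.03696379]
enc [0.70917807 0.33420489 0.52732885 0.14903754] 30.213717755278743 [-0.1  0.1  0.2 -0.3  1.  -0.6 -1.   2.8  0.6  0.3]
ring from enc [[0.59165308 0.26576604 0.23303754]]
rod [ 0.46314151  0.10577453 -0.17113181] -9.80513031454654 [ 0.2 -0.5 -0.1  0.5 -0.2  1.1 -0.7 -2.9]
[]
```

Enclosure yaw is about 30°, sash about 0.150, ring at (0.590,0.268,0.234), and the rod at (0.463,0.106) with yaw −10°. Those agree with the detector. The swing has to clear the partition corner at radius 0.35, so I'll fit the arm's planar kinematics to find a folded pose.

```bash
python3 - <<'E'
from workcell import env
from h import *
ik=env.inverse_kinematics
A=[];B=[]
az=np.radians(-71.8)
def row(j):
    a,b,c=np.radians([j[1],j[1]-j[2],j[1]-j[2]-j[4]])
    return [[1,0,np.sin(a),np.sin(b),np.cos(b),np.cos(c)],[0,1,np.cos(a),np.cos(b),-np.sin(b),-np.sin(c)]]
for r in (.4,.5,.6,.7,.8):
  for z in (.1,.3,.5):
    for pit in (0,-30,-60):
      th=np.radians(-57)
      R=Ro.from_euler("z",-57,degrees=True)*Ro.from_euler("y",pit,degrees=True)*Ro.from_euler("x",180,degrees=True)
      try: j=ik([r*np.cos(th),r*np.sin(th),z],R.as_euler("xyz",degrees=True))
      except Exception: j=None
      if j is None or abs((j[3]+90)%180-90)>1 or abs(j[3])>5: continue
      A+=row(j);B+=[r,z]
x,res,rk,_=np.linalg.lstsq(np.array(A),np.array(B),rcond=None); print(len(B)//2,x.round(4),res,rk)
print(np.array(row(env.read_state()["joint_positions"]))@x)
a1,d1,L2,a3,L3,L4=x
best=[]
for j2 in range(-60,31,5):
  for j3 in range(-60,81,5):
    for j5 in range(-165,-9,5):
      a,b,c=np.radians([j2,j2-j3,j2-j3-j5])
      el=np.array([a1+L2*np.sin(a),d1+L2*np.cos(a)])
      w=el+[a3*np.sin(b)+L3*np.cos(b),a3*np.cos(b)-L3*np.sin(b)]
      t=w+L4*np.array([np.cos(c),-np.sin(c)])
      if w[0]<.17 and t[0]<.17 and t[1]>.35 and t[0]>-.1 and .3<w[1] and w[1]<1.5:
        best.append((abs(j2-22)+abs(j3)+abs(j5+68),j2,j3,j5,el.round(2),w.round(2),t.round(2)))
best.sort(key=lambda q:q[0]); [print(q) for q in best[:8]]
for yaw in (-9.8,170.2): print(yaw,ik([.463,.106,.003],[180,0,yaw]),ik([.469,.198,.24],[180,0,yaw+40]))
E
```

```text
14 [ 0.0307 -0.0651  0.5441  0.0034  0.4206  0.0651] [] 5
[0.62721537 0.22255935]
(59, -35, 0, -70, array([-0.28,  0.38]), array([0.06, 0.62]), array([0.11, 0.59]))
(59, -30, 0, -75, array([-0.24,  0.41]), array([0.12, 0.62]), array([0.17, 0.57]))
(59, -30, 5, -70, array([-0.24,  0.41]), array([0.1 , 0.65]), array([0.15, 0.61]))
(60, -35, 0, -65, array([-0.28,  0.38]), array([0.06, 0.62]), array([0.12, 0.59]))
(60, -30, 5, -65, array([-0.24,  0.41]), array([0.1 , 0.65]), array([0.16, 0.62]))
(64, -40, 0, -70, array([-0.32,  0.35]), array([0.  , 0.62]), array([0.06, 0.59]))
(64, -35, -5, -70, array([-0.28,  0.38]), array([0.08, 0.59]), array([0.13, 0.55]))
(64, -35, 0, -75, array([-0.28,  0.38]), array([0.06, 0.62]), array([0.11, 0.58]))
-9.8 [ 3.25550426e+01  2.46204973e+01 -3.52146828e+01  2.54444375e-14
 -3.01648200e+01  4.76449574e+01] [ 4.11825497e+01  9.94592577e+00 -1.39034953e+01  2.54444375e-14
 -6.61505790e+01  7.90174503e+01]
170.2 [ 3.25550426e+01  2.46204973e+01 -3.52146828e+01 -2.54444375e-14
 -3.01648200e+01 -1.32355043e+02] [ 4.11825497e+01  9.94592577e+00 -1.39034953e+01 -2.54444375e-14
 -6.61505790e+01 -1.00982550e+02]
```

The IK shows a 0.16 m lateral wrist offset (CRX-like), so I refit with it.

```bash
cat >> h.py <<'E'
def row(j):
    a,b,c=np.radians([j[1],j[1]-j[2],j[1]-j[2]-j[4]])
    return [[1,0,np.sin(a),np.sin(b),np.cos(b),np.cos(c)],[0,1,np.cos(a),np.cos(b),-np.sin(b),-np.sin(c)]]
E
python3 - <<'E'
from workcell import env
from h import *
A=[];B=[];th=np.radians(-57)
for r in (.4,.5,.6,.7):
  for z in (.1,.3,.5):
    for pit in (0,-30,-60):
      R=Ro.from_euler("z",-57,degrees=True)*Ro.from_euler("y",pit,degrees=True)*Ro.from_euler("x",180,degrees=True)
      try: j=env.inverse_kinematics([r*np.cos(th)+.1597*np.sin(th),r*np.sin(th)-.1597*np.cos(th),z],R.as_euler("xyz",degrees=True))
      except Exception: j=None
      if j is None or abs(j[3])>2 or abs(j[0]+57)>1: continue
      A+=row(j);B+=[r,z]
x,res,rk,_=np.linalg.lstsq(np.array(A),np.array(B),rcond=None); print(len(B)//2,x.round(4),res,rk)
a1,d1,L2,a3,L3,L4=x
best=[]
for j2 in range(-60,31,5):
  for j3 in range(-60,81,5):
    for j5 in range(-165,-9,5):
      a,b,c=np.radians([j2,j2-j3,j2-j3-j5])
      el=np.array([a1+L2*np.sin(a),d1+L2*np.cos(a)])
      w=el+[a3*np.sin(b)+L3*np.cos(b),a3*np.cos(b)-L3*np.sin(b)]
      t=w+L4*np.array([np.cos(c),-np.sin(c)])
      if abs(w[0])<.1 and abs(t[0])<.1 and t[1]>.3:
        best.append((abs(el[0])*300+abs(t[0]+w[0])*200+abs(j2-22)+abs(j3)+abs(j5+68),j2,j3,j5,el.round(2),w.round(2),t.round(2)))
best.sort(key=lambda q:q[0]); [print(q) for q in best[:8]]
E
```

```text
25 [0.     0.1607 0.5649 0.     0.4218 0.3066] [4.12013987e-08] 6
(np.float64(169.5958098598275), -10, 80, -40, array([-0.1 ,  0.72]), array([-0.1 ,  1.14]), array([0.1 , 1.37]))
(np.float64(178.50078472674335), -10, 80, -35, array([-0.1 ,  0.72]), array([-0.1 ,  1.14]), array([0.08, 1.39]))
(np.float64(185.54598376981207), -10, 75, -25, array([-0.1 ,  0.72]), array([-0.06,  1.14]), array([0.09, 1.4 ]))
(np.float64(185.80144719107898), -10, 75, -20, array([-0.1 ,  0.72]), array([-0.06,  1.14]), array([0.07, 1.42]))
(np.float64(188.01200535131244), -10, 80, -30, array([-0.1 ,  0.72]), array([-0.1 ,  1.14]), array([0.06, 1.4 ]))
(np.float64(190.64441171017157), -5, 80, -10, array([-0.05,  0.72]), array([-0.01,  1.14]), array([0.07, 1.44]))
(np.float64(190.74575296704162), -5, 80, -15, array([-0.05,  0.72]), array([-0.01,  1.14]), array([0.09, 1.43]))
(np.float64(192.9933195826926), -10, 75, -15, array([-0.1 ,  0.72]), array([-0.06,  1.14]), array([0.04, 1.43]))
```

```bash
python3 - <<'E'
from workcell import env
from h import *
env.set_joints([-57,-30,20,0,-140,-15])
env.set_joints([32.5,-30,20,0,-140,47.6])
env.goto([.463,.106,.12],[180,0,-9.8])
print(env.read_state()["clock"])
print(env.move_straight([.463,.106,.004],rate=.1,force_limit=6))
env.gripper_to(0,60)
s=env.read_state(); print(s["position"],s["opening"],s["opening"]*.087,s["finger_force"],s["clock"])
env.dwell(.2); print("f0",env.read_state()["force"])
env.move_straight([.463,.106,.15],rate=.1)
env.dwell(.2); s=env.read_state(); print(s["opening"]*.087,s["force"],s["clock"])
p=env.grab_frame("scene"); cv2.imwrite("pics/a.png",cv2.resize(p["image"][80:280,230:480],None,fx=3,fy=3,interpolation=cv2.INTER_CUBIC))
E
```

```text
8.0083
False
[0.46300282 0.1059858  0.00397825] 0.20197509596120206 0.01757183334862458 59.99976656399667 10.4417
f0 [0.474249   0.64254175 0.48253555]
0.017390642612108556 [ 0.54066365 -0.66448308 -1.41219734] 12.45
```

View pics/a.png

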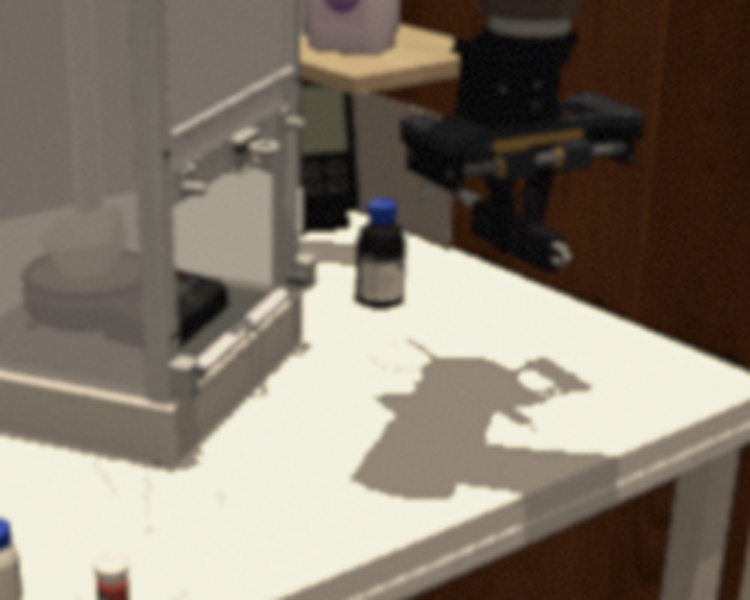

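Rod is gripped and lifted (17.4 mm opening). Now bring the hook to a standoff in front of and above the ring.

```bash
python3 - <<'E'
from workcell import env
from h import *
ring=np.array([.590,.2675,.2342]); d=np.array([np.cos(np.radians(30)),.5,0])
t=ring-.14*d; t[2]=.256
env.goto(t-.06*d,[180,0,30])
env.move_straight(t,rate=.05,force_limit=3)
env.dwell(.2); s=env.read_state(); print(s["position"],s["force"],s["clock"])
T=env.grab_frame("top"); S=env.grab_frame("scene")
hk=t+.14*d; 
print("ring px",proj(T,ring),proj(S,ring)); print("hook bend px",proj(T,hk+[0,0,.022]),proj(S,hk+[0,0,.022]),"tip",proj(S,hk-[0,0,.002]),proj(T,hk-[0,0,.002]))
for p in (T,S):
    for n in ("ring","rod_hook"): print(n,[(q["xyz"].round(4) if hasattr(q["xyz"],"round") else q["xyz"],q["score"]) for q in env.search_frame(p,n)[:2]])
c=lambda im,u,v:cv2.resize(im[v-25:v+25,u-33:u+33],None,fx=6,fy=6,interpolation=cv2.INTER_CUBIC)
cv2.imwrite("pics/b.png",np.hstack([c(T["image"],338,166),c(S["image"],318,128)]))
E
```

```text
[0.46861745 0.1974349  0.25615903] [-0.73495709  0.198916   -1.06259327] 14.6333
ring px [[337.65112703 165.75131756]] [[318.07527681 128.63421177]]
hook bend px [[338.77364351 158.72802216]] [[317.93315665 110.84448381]] tip [[318.01148723 120.65095278]] [[338.14317295 162.67293078]]
ring [([0.5858, 0.2728, 0.2382], 0.5), ([0.5619, 0.2493, 0.2806], 0.15)]
rod_hook [([0.5623, 0.2504, 0.2835], 0.51), ([0.6602, 0.332, 0.4573], 0.43)]
ring [([0.5941, 0.2747, 0.2325], 0.63)]
rod_hook [([0.4865, 0.2161, 0.2759], 0.69)]
```

View pics/b.png

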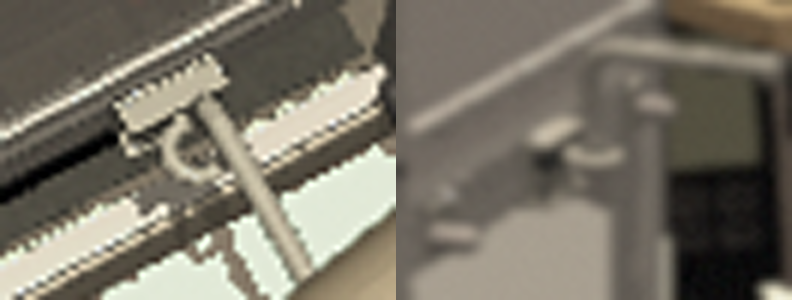

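Top: ring at about (337.2,165.5), shank end about (339.5,155.7), so the hook sits 2–3 mm too far right. Differencing against the initial frames will isolate the rod.

```bash
python3 - <<'E'
from workcell import env
from h import *
T=env.grab_frame("top"); S=env.grab_frame("scene")
T0=cv2.imread("pics/top0.png"); S0=cv2.imread("pics/scene0.png")
def c(a,b,u,v):
    o=[]
    for im in (a,cv2.absdiff(a,b)*3): o.append(cv2.resize(im[v-16:v+20,u-25:u+25],None,fx=8,fy=8,interpolation=cv2.INTER_CUBIC))
    return np.vstack(o)
cv2.imwrite("pics/c.png",np.hstack([c(T["image"],T0,338,162),c(S["image"],S0,320,120)]))
o=env.read_state()["position"]; 
for a in (.14,.144,.10,.08,.07): 
    X=o+np.array([a*np.cos(np.radians(30)),a*.5,.022]); print(a,proj(T,X)[0].round(1),proj(S,X)[0].round(1))
E
```

```text
0.14 [338.8 158.7] [317.9 110.8]
0.144 [337.7 156.9] [316.4 110.7]
0.1 [349.5 177.4] [333.5 112.5]
0.08 [355.  186.9] [341.4 113.3]
0.07 [357.7 191.7] [345.4 113.7]
```

View pics/c.png

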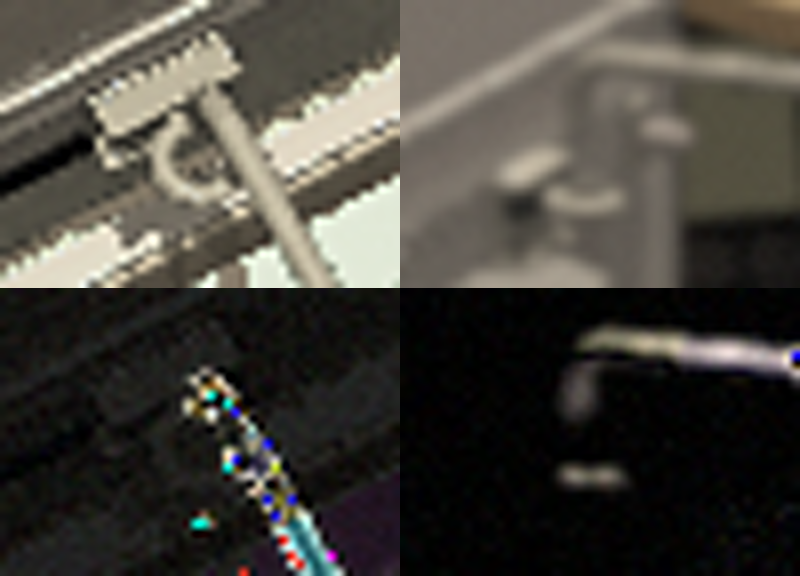

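Scene-diff shows the bend at about (316.8,110.3) and the pin tip at v≈120. Top-diff shows the shank end at about (338.2,156.2). Both views call for moving the hook about 1.8 mm toward +y. I'll apply that and lower it with a small force limit.

```bash
python3 - <<'E'
from workcell import env
from h import *
p=env.read_state()["position"]+[0,.0018,0]
env.move_straight(p,rate=.02)
env.dwell(.2); print(env.read_state()["force"])
p[2]=.223
print(env.move_straight(p,rate=.02,force_limit=1.5))
s=env.read_state(); print(s["position"],s["force"],s["wrist_torque"],s["clock"])
T=env.grab_frame("top"); S=env.grab_frame("scene")
T0=cv2.imread("pics/top0.png"); S0=cv2.imread("pics/scene0.png")
def c(a,b,u,v):
    return np.vstack([cv2.resize(im[v-16:v+20,u-25:u+25],None,fx=8,fy=8,interpolation=cv2.INTER_CUBIC) for im in (a,cv2.absdiff(a,b)*3)])
cv2.imwrite("pics/d.png",np.hstack([c(T["image"],T0,338,162),c(S["image"],S0,320,125)]))
E
```

```text
[-0.38530887  1.13578735 -2.45406196]
True
[0.46760027 0.19860006 0.23115932] [ 0.20151752  0.41199114 -1.51091985] [-0.1656818   0.14339404 -0.01314296] 16.5917
```

View pics/d.png

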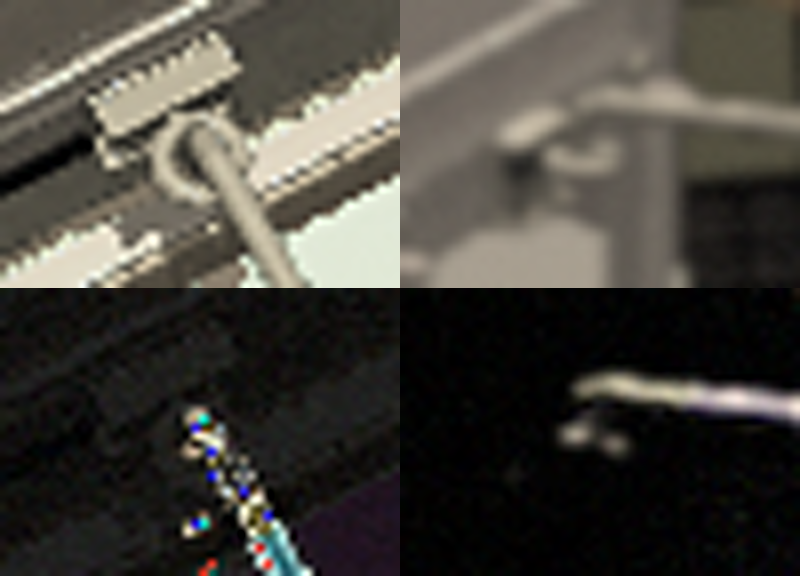

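The top view shows the hook end inside the ring, its tip by height already about 8 mm below the ring's top; the stop was probably force noise. Continue lowering.

```bash
cat >> h.py <<'E'
def F(env,n=6):
    o=[]
    for _ in range(n): env.dwell(.03); o.append(env.read_state()["force"])
    return np.mean(o,0).round(2),np.std(o,0).round(2)
E
python3 - <<'E'
from workcell import env
from h import *
print(F(env))
for z in (.228,.225,.222,.219):
    r=env.move_straight([.4683,.1990,z],rate=.02,force_limit=3)
    f,sd=F(env); print(z,r,env.read_state()["position"].round(4),f,sd)
    if r: break
print(env.read_state()["clock"])
E
```

```text
(array([ 0.09,  0.17, -0.93]), array([0.36, 0.64, 0.43]))
0.228 False [0.4682 0.1989 0.2279] [-0.2  -0.47 -1.03] [0.38 0.49 0.41]
0.225 False [0.4682 0.1989 0.2249] [-0.68 -0.78 -1.79] [0.32 0.68 0.5 ]
0.222 False [0.4682 0.1989 0.2219] [-1.02 -0.41 -1.8 ] [0.26 0.57 0.44]
0.219 False [0.4683 0.199  0.2191] [-1.08 -0.88 -0.89] [0.21 0.37 0.22]
18.9167
```

```bash
python3 - <<'E'
from workcell import env
from h import *
for z in (.215,.211,.205,.18,.15,.12,.10):
    r=env.move_straight([.4683,.1990,z],rate=.03,force_limit=5)
    f,sd=F(env,4); print(z,r,env.read_state()["position"].round(4),f,env.read_state()["wrist_torque"].round(2))
    if r: break
print(env.read_state()["clock"])
S=env.grab_frame("scene");T=env.grab_frame("top")
c=lambda im,u,v:cv2.resize(im[v-25:v+25,u-33:u+33],None,fx=6,fy=6,interpolation=cv2.INTER_CUBIC)
d=np.array([.866,.5,0]);h=env.read_state()["position"]+.14*d
u=[np.rint(proj(p,h+[0,0,.01])[0]).astype(int) for p in (T,S)];print(u)
cv2.imwrite("pics/e.png",np.hstack([c(T["image"],*u[0]),c(S["image"],*u[1])]))
E
```

```text
0.215 False [0.4683 0.199  0.2151] [-1.48 -1.3   0.43] [-0.42  0.41 -0.01]
0.211 False [0.4683 0.199  0.211 ] [-1.39 -1.53 -0.06] [-0.38  0.36 -0.04]
0.205 False [0.4683 0.199  0.2049] [-1.4  -1.43 -0.02] [-0.38  0.37 -0.05]
0.18 False [0.4683 0.199  0.1801] [-1.72 -1.15  0.39] [-0.31  0.32 -0.05]
0.15 False [0.4683 0.199  0.1501] [-1.34 -1.2   0.25] [-0.33  0.29 -0.02]
0.12 False [0.4683 0.199  0.1201] [-1.45 -0.99  0.59] [-0.25  0.21 -0.04]
0.1 False [0.4683 0.199  0.1001] [-1.18 -1.1   0.47] [-0.25  0.18 -0.06]
24.8667
[array([334, 182]), array([318, 177])]
```

View pics/e.png

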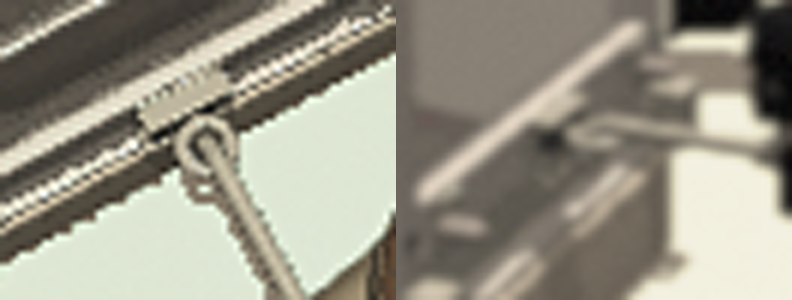

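The hook sits fully in the ring: top crop (207,140), scene crop (600,130). The sash is about 30 mm above shut. Now fine steps with force monitoring, after easing the hook 1 mm outward.

```bash
python3 - <<'E'
from workcell import env
from h import *
x,y=.4683-.0009,.1990-.0005
env.move_straight([x,y,.084],rate=.04,force_limit=6)
pk=-9; z=.084
while z>.036:
    z-=.002
    r=env.move_straight([x,y,z],rate=.025,force_limit=5)
    f,sd=F(env,4); print(round(z,4),r,f,env.read_state()["wrist_torque"].round(2))
    pk=max(pk,f[2])
    if f[2]>8 or (pk>3 and f[2]<pk-1.2): break
print(env.read_state()["position"],env.read_state()["clock"])
E
```

```text
0.082 False [0.55 0.84 0.69] [ 0.13 -0.23  0.08]
0.08 False [0.66 0.65 0.71] [ 0.17 -0.29  0.04]
0.078 False [0.41 0.67 1.02] [ 0.1  -0.29 -0.04]
0.076 False [0.49 0.64 0.92] [ 0.12 -0.23 -0.02]
0.074 False [0.27 0.08 1.02] [ 0.05 -0.19  0.01]
0.072 False [ 0.   -0.1   1.45] [ 0.08 -0.22  0.01]
0.07 False [-0.02  0.35  2.82] [ 0.15 -0.2   0.02]
0.068 False [-0.28 -0.07  3.62] [ 0.08 -0.23  0.01]
0.066 False [-0.46 -0.58  4.06] [ 0.13 -0.25  0.01]
0.064 False [ 0.42 -0.39  3.7 ] [ 0.2  -0.37 -0.01]
0.062 False [0.01 0.29 4.15] [ 0.3  -0.47  0.01]
0.06 False [0.14 0.86 4.29] [ 0.27 -0.64  0.03]
0.058 False [0.35 0.63 4.83] [ 0.34 -0.78 -0.04]
0.056 False [1.03 1.07 3.94] [ 0.45 -0.93 -0.03]
0.054 False [1.97 1.16 2.96] [ 0.49 -0.83  0.07]
[0.46704841 0.19830985 0.05377423] 31.2667
```

```bash
python3 - <<'E'
from workcell import env
from h import *
print(F(env,4),env.read_state()["wrist_torque"].round(2))
S=env.grab_frame("scene")
q=[.70917807,.33420489,.52732885]
ys,zs=np.meshgrid(np.arange(.13,-.13,-.0005),np.arange(.28,.03,-.0005))
P=place(*q,np.c_[np.full(ys.size,-.118),ys.ravel(),zs.ravel()])
m=proj(S,P).reshape(*ys.shape,2).astype(np.float32)
a=cv2.imread("pics/scene0.png"); w=[cv2.remap(i,m[...,0],m[...,1],cv2.INTER_CUBIC) for i in (a,S["image"])]
g=[cv2.cvtColor(i,cv2.COLOR_BGR2GRAY) for i in w]
# rail template: y .06.. .02 , z .22..0.275 in old
for y0,y1 in ((.09,.04),(.07,.03),(-.03,-.08)):
    c0,c1=int((.13-y0)/.0005),int((.13-y1)/.0005)
    t=g[0][int((.28-.272)/.0005):int((.28-.222)/.0005),c0:c1]
    r=cv2.matchTemplate(g[1][:,c0:c1],t,cv2.TM_CCOEFF_NORMED); k=int(r.argmax()); print(y0,"shift mm",(k-16)*.5,float(r.max()))
for n in ("ring","sash","rod_hook"): print(n,[(np.round(d["xyz"],4),round(d["score"],2)) for d in env.search_frame(S,n)[:2]])
cv2.imwrite("pics/f.png",np.hstack([cv2.resize(i[:,:],(395,580)) for i in w]))
E
```

```text
(array([2.  , 2.07, 2.33]), array([0.15, 0.14, 0.48])) [ 0.42 -0.77 -0.01]
0.09 shift mm 150.0 0.5790802836418152
0.07 shift mm 150.0 0.7699790000915527
-0.03 shift mm 150.0 0.5893318057060242
ring []
sash [(array([0.6127, 0.289 , 0.1605]), 0.8), (array([0.4459, 0.598 , 0.0375]), 0.63)]
rod_hook [(array([0.4832, 0.2155, 0.0722]), 0.86)]
```

View pics/f.png

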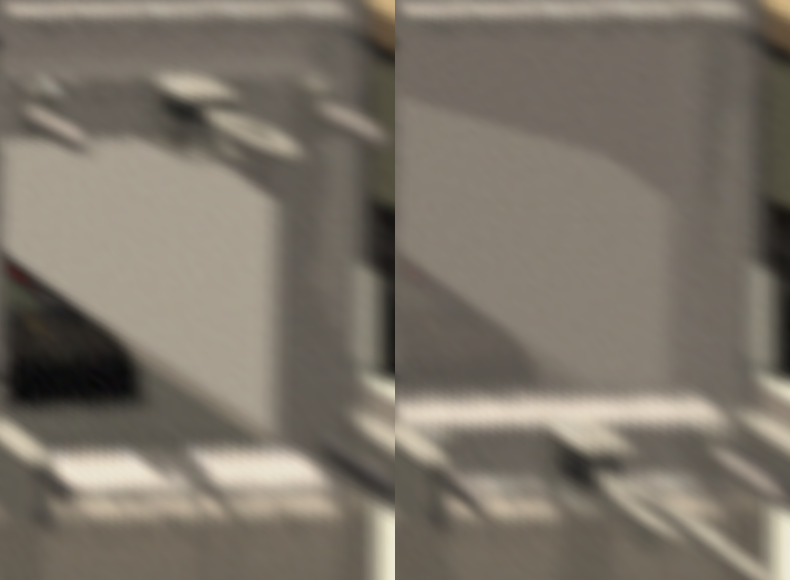

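The rectified views show the rail down on the sill, and three template matches each give a 150 mm drop, equal to the initial height. The pull also fell by about 2 N, so the catches have snapped. I'll make a small confirming pull, then ease up and unhook.

```bash
python3 - <<'E'
from workcell import env
from h import *
x,y,z=.4674,.1985,.054
for dz in (.002,.004):
    env.move_straight([x,y,z-dz],rate=.02,force_limit=4); print("down",dz,F(env,4)[0],env.read_state()["wrist_torque"].round(2))
x+=.0013;y+=.0008
for zz in (.056,.064,.070,.076,.082,.088,.094,.100,.106):
    r=env.move_straight([x,y,zz],rate=.04,force_limit=5); f=F(env,3)[0]
    print(zz,r,f,env.read_state()["wrist_torque"].round(2))
    if r or f[2]<-4: break
print(env.read_state()["clock"])
E
```

```text
down 0.002 [0.45 0.96 3.3 ] [ 0.26 -0.48  0.04]
down 0.004 [-0.48  0.08  4.33] [ 0.16 -0.37  0.05]
0.056 False [-0.92 -0.43  1.25] [-0.1  -0.07 -0.01]
0.064 False [-0.73 -0.32  0.02] [-0.36  0.3   0.01]
0.07 False [-2.25 -1.73 -0.8 ] [-0.62  0.84 -0.01]
0.076 False [-0.29 -0.3   0.11] [-0.05 -0.06 -0.07]
0.082 False [-0.08  0.25 -1.41] [-0.12  0.17  0.02]
0.088 False [-0.44 -0.03 -1.3 ] [-0.15  0.11  0.01]
0.094 False [ 0.49  0.03 -0.79] [-0.16  0.16  0.05]
0.1 False [-0.12  0.59 -1.19] [-0.11  0.12 -0.02]
0.106 False [ 0.35  0.07 -1.17] [-0.11  0.12  0.  ]
36.025
```

```bash
python3 - <<'E'
from workcell import env
from h import *
p=env.read_state()["position"]; d=np.array([.866,.5,0])
print(env.move_straight(p-.07*d+[0,0,.01],rate=.08,force_limit=4))
S=env.grab_frame("scene")
for n in ("sash","rod","rod_hook"): print(n,[(np.round(q["xyz"],4),round(q["score"],2)) for q in env.search_frame(S,n)[:1]])
q=[.70917807,.33420489,.52732885]
ys,zs=np.meshgrid(np.arange(.13,-.13,-.0005),np.arange(.28,.03,-.0005))
m=proj(S,place(*q,np.c_[np.full(ys.size,-.118),ys.ravel(),zs.ravel()])).reshape(*ys.shape,2).astype(np.float32)
g=[cv2.cvtColor(cv2.remap(i,m[...,0],m[...,1],cv2.INTER_CUBIC),cv2.COLOR_BGR2GRAY) for i in (cv2.imread("pics/scene0.png"),S["image"])]
for y0,y1 in ((.09,.04),(.07,.03),(-.03,-.08)):
    c0,c1=int((.13-y0)/.0005),int((.13-y1)/.0005)
    r=cv2.matchTemplate(g[1][:,c0:c1],g[0][16:116,c0:c1],cv2.TM_CCOEFF_NORMED); print("shift mm",(int(r.argmax())-16)*.5,float(r.max()))
env.goto([.455,.106,.10],[180,0,-9.8])
env.dwell(.2)
r=env.move_straight([.455,.106,.004],rate=.04,force_limit=5); s=env.read_state(); print(r,s["position"],F(env,4)[0],s["clock"])
T=env.grab_frame("top"); S=env.grab_frame("scene")
for p in (T,S): print([(np.round(q["xyz"],4),round(q["score"],2)) for q in env.search_frame(p,"rod_hook")[:2]])
E
```

```text
False
sash [(array([0.6126, 0.2902, 0.1592]), 0.86)]
rod [(array([0.4205, 0.1838, 0.1383]), 0.81)]
rod_hook [(array([0.4275, 0.1843, 0.1362]), 0.83)]
shift mm 150.0 0.5758481025695801
shift mm 149.5 0.7698872685432434
shift mm 150.0 0.621907651424408
True [0.45516    0.10599792 0.00671151] [-0.6   0.57  5.6 ] 40.1583
[(array([0.5588, 0.0868, 0.0386]), 0.47)]
[(array([0.4325, 0.1176, 0.0237]), 0.79)]
```

```bash
python3 - <<'E'
from workcell import env
from h import *
env.gripper_to(0,5); env.dwell(.2)
print(env.move_straight([.455,.106,.004],rate=.02,force_limit=8),F(env,3)[0],env.read_state()["position"])
env.gripper_to(0.6); env.dwell(.3)
env.move_straight([.455,.106,.10],rate=.12)
env.goto([.36,.06,.35],[180,0,-9.8]); env.dwell(.3)
s=env.read_state(); print(s["force"],s["opening"],s["clock"])
T=env.grab_frame("top"); S=env.grab_frame("scene")
for p in (T,S):
    for n in ("rod","rod_grip","rod_hook","sash","small_bottle","sample_jar","reagent_bottle"): print(n,[(np.round(q["xyz"],4),round(q["score"],2)) for q in env.search_frame(p,n)[:1]])
    for q in env.trace(p,"rod")[:1]: v,u=np.nonzero(q["mask"]); print("mask",u.min(),u.max(),v.min(),v.max(),q["score"])
for a in (-.055,.055,.144): 
    X=place(.455,.106,np.radians(-9.8),[[a,0,.03]]); print(a,proj(T,X)[0].round(1),proj(S,X)[0].round(1))
E
```

```text
False [ 0.09  0.18 -0.99] [0.45484038 0.10590954 0.00380991]
[-0.17679388  0.62541696  0.49967511] 0.6007207741534591 44.7333
rod [(array([0.4694, 0.1042, 0.0301]), 0.95)]
rod_grip [(array([0.469 , 0.1021, 0.032 ]), 0.92)]
rod_hook [(array([0.4693, 0.1031, 0.0309]), 0.74)]
sash [(array([0.6123, 0.2822, 0.137 ]), 0.83)]
small_bottle [(array([0.4516, 0.5821, 0.0509]), 0.77)]
sample_jar [(array([0.4689, 0.1059, 0.0288]), 0.66)]
reagent_bottle [(array([0.7067, 0.042 , 0.0743]), 0.97)]
mask 394 412 191 272 0.78
rod [(array([0.4533, 0.1158, 0.0253]), 0.66)]
rod_grip [(array([0.4577, 0.1154, 0.0258]), 0.7)]
rod_hook [(array([0.4579, 0.1137, 0.0244]), 0.83)]
sash [(array([0.6111, 0.2878, 0.1608]), 0.8)]
small_bottle [(array([0.4473, 0.5985, 0.0403]), 0.57)]
sample_jar [(array([0.3778, 0.5399, 0.0285]), 0.61)]
reagent_bottle [(array([0.7088, 0.0496, 0.0573]), 0.62)]
mask 370 415 189 225 0.78
-0.055 [397.6 272. ] [413.5 216. ]
0.055 [405.1 225.8] [388.9 199.3]
0.144 [410.8 190. ] [371.2 187.5]
```

The rod lies flat, with mask extents matching the predicted flat pose. The sash is still shut, the bystanders haven't moved, and the gripper is clear.

```bash
python3 -c "
from workcell import env
print(env.close_job())"
```

```text
the job is handed in; nothing more can be done
None
```

The job is handed in, though the interface gave no verdict: the hook drew the sash home past its catches, the images show it still shut, and the rod is unhooked and lying flat clear of the enclosure.

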